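# Clamp a batten in the glue-up jig

## Task

In the plywood clamping jig, push the brown wooden batten along its channel until its far end is fully home against the blue stop. Then turn the red wing knob clockwise, moving down with it as it sinks, until the foot lands on the batten and clamps it snugly with about 15 newtons (more than 8, and never over 30). Do not force the springy blue arm up or down by more than 3 mm, leave the other things on the bench alone, and let go of the knob at the end.

Things in the scene. Friction and masses are not known exactly. Their poses are not given: they have to be found in the camera images.
- jig: Plywood plate 300 (x) x 110 (y) x 20 mm, fixed to the bench. Origin: centre of its underside; x runs along the channel, away from the robot to the stop; z up. Two fences (12 mm above the plate, x = -30 to 115 mm) leave a channel 42 mm wide centred on y = 0. The vertical screw's axis is at x = 60, y = 0 mm.
- stop_face (a point): Centre of the near face of the blue stop post at the channel's far end (jig x = 115, y = 0, 31 mm above the bench). The post is 66 mm wide, 35 mm deep, its top 94 mm above the bench. On it sits the blue springy arm, 34 mm wide and 12 mm thick, its top 110 mm above the bench, reaching back 90 mm from the stop face over the channel.
- work: Loose brown wooden batten 180 (x) x 40 (y) x 22 mm, 0.12 kg, lying in the channel on the plate, underside 20 mm above the bench. Origin: centre of its underside; x along its length. It starts pulled out towards the robot by 30 to 60 mm; when home its origin is at jig x = 25 mm and its near end at jig x = -65 mm.
- spring_tip (a point): Point on the screw axis at the top of the steel nut boss of the blue springy arm, 117 mm above the bench when unbent. The arm gives straight up or down 1 mm per 10 N: pulling or pushing the knob along the screw, or tightening on the batten, bends it. It must not bend by more than 3 mm either way.
- knob_grip (a point): Grip of the red wing knob, on the screw axis: an upright bar 50 mm long (x), 14 thick (y), from 18 mm below to 16 mm above this point; only the 12 mm screw is below it, so fingertips may reach lower. At the start this point is 170 mm above the bench and the bar lies along the jig's x. z stays up.
- screw: Vertical steel screw; origin on its axis at the red bar's underside. Turned clockwise from above, knob and screw sink 6 mm per rad, up to 5.6 rad; it stays where left. Turning takes 0.2 N m, plus 0.006 N m per N of clamping. With the foot landed the knob sinks no more; each further rad bends the arm up and adds about 60 N if the fingers do not push or pull along the screw.
- foot_guide (a point): Point on the screw axis at the lower end of the steel screw, where a black rubber foot (disc 30 mm wide) is fitted; it does not turn. How far the foot is set out differs each time and is not measured: at the start its underside is 10 to 18 mm above the batten's top face, so its landing must be felt.
- offcut_a: Bystander, to be left alone: light wood offcut 90 x 45 x 22 mm lying beside the jig, on its left.
- offcut_b: Bystander, to be left alone: plywood offcut 60 x 40 x 30 mm beside the jig, on its right.
- chisel: Bystander, to be left alone: screwdriver lying on the table, left.
- hammer: Bystander, to be left alone: hammer lying on the table, right.
- glue: Bystander, to be left alone: yellow glue bottle with red cap, 56 mm wide, 150 mm tall, right and far.
- try_square: Bystander, to be left alone: carpenter's square, wooden stock and steel blade, left and near.
- tape_measure: Bystander, to be left alone: green tape measure 65 x 62 x 32 mm, left and far.
Mind the look-alikes: they are no part of the job. Of the things shaped like the work, the brown one is meant.

How it is judged:
On the way, in this order (a step that is already met when the one before it is completed fails the run):
1. the batten is home against the stop (within 2 mm) (x of work in the frame of jig above 0.023 m), for 0.2 s.
2. the foot has landed on the batten, still home (contact force between screw and work above 2 N and x of work in the frame of jig above 0.023 m), for 0.1 s.
At the end, for the whole second after the job is handed in: The batten lies at rest, its far end within 2 mm of the stop, the foot presses on it with 8 to 30 N, and the knob is released (x of work in the frame of jig above 0.023 m and contact force between screw and work between 8 and 30 N and linear speed of work below 0.01 m/s); the robot touches nothing.
It fails at once if the foot presses on the batten with more than 30 N (contact force between screw and work above 30 N).
It fails at once if the springy arm is bent by more than 3 mm (distance of spring_tip from where it was at the start of the episode above 0.003 m).
It fails at once if a bystander is shifted by more than 20 mm (distance of any of offcut_a, offcut_b, chisel, hammer, glue, try_square, tape_measure from where it was at the start of the episode above 0.02 m).
It also fails if it takes over 72 s, if anything falls off the work surface, if the arm or the gripper's body presses on something with over 40 N, if the wrist force passes 120 N, or if a joint passes its speed limit or range.

## Robot

A 6-joint arm with a two-finger parallel gripper is mounted at the origin on the work surface. World frame = base frame: x ahead of the robot, y to its left, z up, the work surface at z = 0. Lengths are in m, angles in rad, forces in N, time in s.
With the tool pointing down it reaches from about 0.25 to 0.775 m from the base axis. Payload 4 kg.
Tool frame: the origin (TCP) lies at the very end of the fingers, on their centre line; the grasp point (between the pads) lies 19 mm behind it; z points along the fingers, x is the direction in which the jaws open and shut, and the axes are right-handed (so a half turn about z gives the same grasp; the last joint's range is limited). The gripper opens to 94 mm and grips with 3 to 60 N. Pads are 16 mm wide; open, the fingers measure 119 mm over their backs; the gripper's body (75 mm by 177 mm) begins 78 mm behind the grasp point.
Start: joints at [1.192, 0.087, 1.371, -0, 1.684, -0.103], TCP at [0.15, 0.529, 0.206] pointing down, gripper open.
Joint ranges: [-3.1, 3.1], [-0.76, 2.03], [0.27, 2.55], [-1.08, 4.22], [0.17, 2.65], [-2.57, 2.57]. Speed limits (rad/s): [2.79, 2.79, 3.14, 3.14, 3.14, 3.14].

## Interface

Orientations are given as [roll, pitch, yaw] about the fixed x, y, z axes, in that order (R = Rz(yaw) Ry(pitch) Rx(roll)).
In Python, from bench import robot, cams, ticket gives the robot as it stands.
- The arm moves only by the tool jog_arm, never from a script. Its argument "series" is a list of rows, each an object of numbers: "x", "y", "z": the shift along the tool's x, y, z in m; "rx", "ry", "rz": the turn, a rotation vector about the tool's x, y, z in degrees. A call has 1 to 12 rows; each row shifts and turns the pose as measured when the row begins, along the tool's axes as they then stand; what a row does not reach is not made up. A row lasts 1/12 s, in which the tool goes at most 41.7 mm and 7.16 degrees, less where a joint would pass 70% of its speed; a pose out of reach is approached as far as the arm can. A call with a gripper value outside its range is refused whole. "claw" is the opening, from 0 (shut) to 1 (fully open), set as the call begins (left out, the last holds). The fingers move at their own pace and stop on an object; the grip force is fixed at half the most. Time passes only in rows, so rows that do not move let the fingers close. It gives the time, the measured TCP pose, the force and the opening at its end, in the units of the state.
- robot.get_obs(): the state, without advancing time (a new reading comes with each control period).
- cams.snapshot(name): name is "side" or "top"; returns a dict with "img" (400x640x3 uint8, red, green, blue), "mtx" (3x3 intrinsics, pixels), "k1" (the pictures are not rectified: a ray, as slopes to the right and down, at radius r is drawn at 1 + k1 r^2 times it, then the intrinsics apply), "origin" and "attitude" of the camera in the world. Camera axes: x right, y down, z forward; pixel columns grow to the right and rows downward; lengths in m; the calibration is good to about 2 mm. A picture is of the moment at which its call begins. There is no depth.
- ticket.close_job(): hands the job in, once; it reports no verdict.
Trained networks look in a picture, given as the dict that the camera call returned (one of the last four; its "shot" number tells which), for a name from the list of things; names that differ only in an ending like _2 or _b are one class to them, and where a whole thing is asked for, a point or a joint stands for the part that bears it (a point fixed in the world has none). Each returns a list of dicts, best first, with "p" (0 to 1); they miss things now and then, are a little off and sometimes report something else, mostly with a low value. They report only what shows in the picture. A call takes as long as a camera call. They do not tell look-alikes from the thing itself.
- cams.look_for(thing, picture): "bbox" ([left, top, width, height] in pixels, round what is visible of it).
The state is a dict: "time": time; "joint_positions": joint angles; "qvel": joint speeds; "joint_torque": joint torques, N m; "tool_pos": TCP position; "ee_rot": TCP orientation; "wrist_force": force on the tool from outside, world axes, zero at the start; "wrist_torque": the same for the moment, N m; "width": finger opening in m.
Only numpy, scipy, OpenCV 4.12 (cv2) and the standard library are available. Lean on these libraries where they do the work, as an engineer would, in place of code of your own. Each camera call takes 0.05 s, during which the arm holds its last target.

## Working session

There is one attempt and no reset: what is moved stays moved. The work goes in short steps, Python scripts to look and compute and a tool call to move; the robot and the scene stay as the last step left them, time stands still between calls to the robot, and variables do not carry over. Pictures are saved under pics/ and viewed, and the job is handed in when it is done.

Besides the shell and the picture viewer there is one more tool, called after "Call:" by a JSON object that holds its "name" and its "arguments". jog_arm: Moves the arm, as the interface text tells. Its arguments: {"type":"object","properties":{"series":{"type":"array","items":{"type":"object","properties":{"x":{"type":"number"},"y":{"type":"number"},"z":{"type":"number"},"rx":{"type":"number"},"ry":{"type":"number"},"rz":{"type":"number"}}}},"claw":{"type":"number"}},"required":["series"]}

```bash
ls; mkdir -p pics; cat > h.py <<'E'
import numpy as np, cv2
from bench import robot, cams, ticket
def save(s,n): cv2.imwrite('pics/'+n+'.png', s['img'][:,:,::-1])
E
python3 - <<'E'
from h import *
o=robot.get_obs(); print(o)
for n in('side','top'):
    s=cams.snapshot(n); save(s,n+'0'); print(n,s['mtx'],s['k1'],s['origin'],s['attitude'])
    for t in['jig','work','knob_grip','screw','stop_face','spring_tip','foot_guide']:
        print(t,[(d['bbox'],d['p']) for d in cams.look_for(t,s)[:3]])
E
```

```text
pics
{'time': 0.0, 'joint_positions': array([ 1.19187287e+00,  8.79645549e-02,  1.37223482e+00,  1.93828742e-05,
        1.68360996e+00, -1.03078489e-01]), 'qvel': array([-0.00030474, -0.00043218, -0.00046851,  0.00028842,  0.00139375,
        0.00022695]), 'joint_torque': array([-1.56780137e-03, -3.40171087e+01, -3.02427471e+01,  7.15288217e-02,
        3.29885725e-02, -1.67800613e-04]), 'tool_pos': array([0.14958093, 0.52869987, 0.20430883]), 'ee_rot': array([-3.14134540e+00,  2.20294208e-03,  1.29495379e+00]), 'wrist_force': array([ 0.06555319,  0.66097422, -0.1857118 ]), 'wrist_torque': array([-0.01154939, -0.0320851 ,  0.00044681]), 'width': 0.09351650547973815}
side [[379.27764616   0.         312.03340957]
 [  0.         379.27764616 196.82335322]
 [  0.           0.           1.        ]] -0.07858805288489737 [0.34988196 0.85384642 0.72925832] [-2.16118934 -0.02057335 -2.93978522]
jig [([224.8, 201.0, 117.2, 85.6], 0.57), ([333.7, 148.3, 42.8, 34.2], 0.42)]
work [([358.6, 195.0, 55.1, 25.3], 0.97), ([257.6, 246.7, 70.2, 18.8], 0.79), ([266.1, 173.5, 25.3, 35.5], 0.59)]
knob_g
[... 251 characters left out ...]
3.7], 0.53)]
top [[372.51554042   0.         314.90609295]
 [  0.         372.51554042 204.48287197]
 [  0.           0.           1.        ]] -0.05688844205142954 [ 0.35841846 -0.01208907  1.05946966] [-2.95999828  0.00650309 -1.58031923]
jig [([245.7, 139.1, 45.8, 115.6], 0.57), ([260.9, 177.3, 19.7, 59.9], 0.32), ([147.5, 169.4, 28.4, 25.0], 0.28)]
work [([306.8, 199.8, 61.2, 53.0], 0.9), ([348.7, 157.8, 64.1, 22.2], 0.86), ([369.1, 256.3, 25.3, 68.0], 0.78)]
knob_grip [([255.5, 157.2, 12.1, 18.1], 0.46)]
screw []
stop_face [([250.4, 142.7, 41.2, 112.7], 0.67)]
spring_tip [([259.1, 138.4, 8.6, 46.8], 0.59)]
foot_guide [([259.2, 154.9, 9.6, 21.5], 0.62), ([147.6, 266.0, 61.3, 43.0], 0.6)]
```

View pics/side0.png

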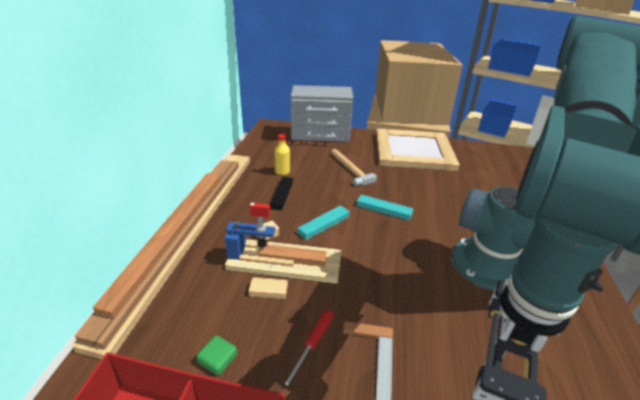

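View pics/top0.png

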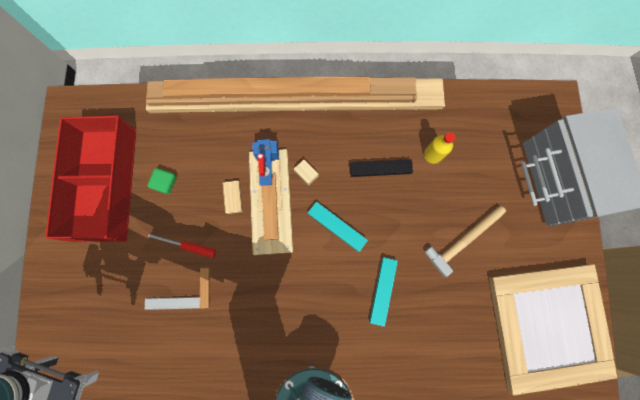

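```bash
python3 - <<'E'
import cv2
a=cv2.imread('pics/side0.png')[170:310,190:360]; cv2.imwrite('pics/side0z.png',cv2.resize(a,None,fx=4,fy=4,interpolation=cv2.INTER_CUBIC))
a=cv2.imread('pics/top0.png')[125:270,220:370]; cv2.imwrite('pics/top0z.png',cv2.resize(a,None,fx=4,fy=4,interpolation=cv2.INTER_CUBIC))
E
```

```text
(no output)
```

View pics/side0z.png

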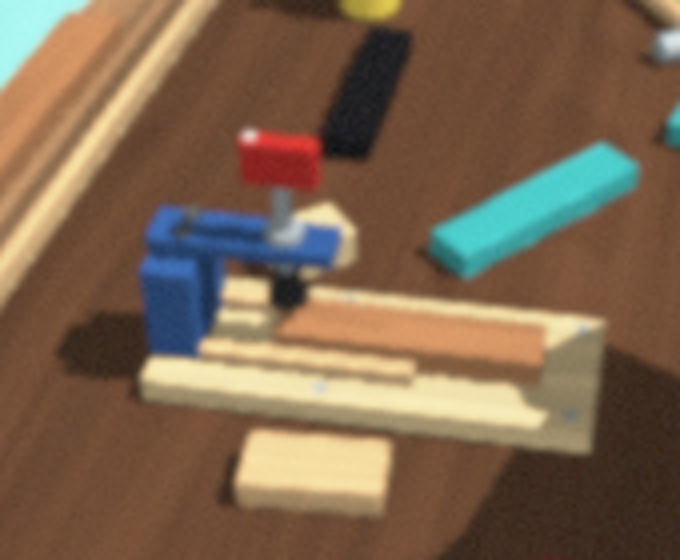

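View pics/top0z.png

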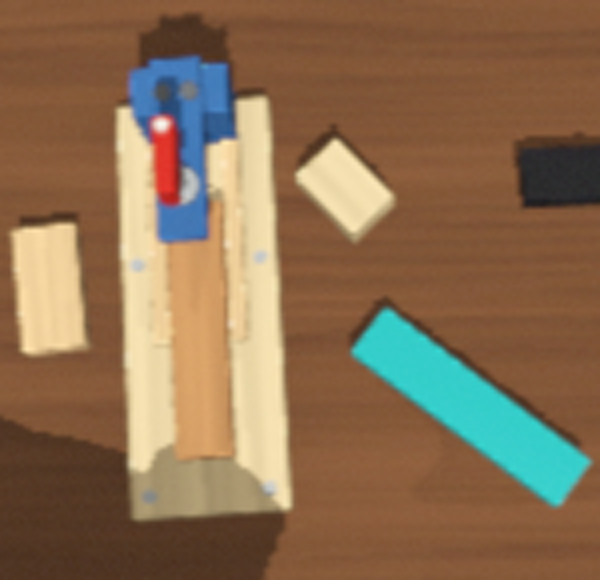

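The side view shows the jig at about (190–340, 200–285), the red knob at about (260,210) and the brown batten at about (300,255). The top view shows the knob at about (262,165) and the batten's near end at about (271,239). Next I fit the jig pose from its corners in both pictures.

```bash
cat >> h.py <<'E'
from scipy.spatial.transform import Rotation as R
from scipy.optimize import least_squares
CAL={}
def proj(s,P):
    P=np.atleast_2d(P); A=R.from_euler('xyz',s['attitude']).as_matrix()
    q=(P-s['origin'])@A; x=q[:,:2]/q[:,2:]; r2=(x**2).sum(1,keepdims=True)
    x=x*(1+s['k1']*r2); return x@s['mtx'][:2,:2].T+s['mtx'][:2,2]
def pix2z(s,uv,z):
    f=lambda p: (proj(s,[p[0],p[1],z])[0]-uv)
    return least_squares(f,[0.45,0.1]).x
def jig2w(p,P):
    P=np.atleast_2d(P); c,sn=np.cos(p[2]),np.sin(p[2])
    return np.c_[p[0]+c*P[:,0]-sn*P[:,1],p[1]+sn*P[:,0]+c*P[:,1],P[:,2]]
E
python3 - <<'E'
from h import *
s=cams.snapshot('side'); t=cams.snapshot('top')
import pickle; pickle.dump((s,t),open('cal.pkl','wb'))
z=lambda u,v,o:(o[0]+u/4,o[1]+v/4)
T=(220,125);S=(190,170)
pts=[(t,[-.15,.055,.02],z(130,494,T)),(t,[-.15,-.055,.02],z(290,486,T)),(t,[.15,.055,.02],z(116,108,T)),(t,[.15,-.055,.02],z(268,95,T)),
(s,[-.15,.055,0],z(590,452,S)),(s,[-.15,-.055,.02],z(605,318,S)),(s,[.15,.055,.02],z(143,370,S)),(s,[.15,.055,0],z(143,398,S)),
(s,[.035,.025,.186],z(0,0,S))][:-1]
# bolts, ends of knob
f=lambda p:np.concatenate([proj(c,jig2w(p,P))[0]-uv for c,P,uv in pts])
r=least_squares(f,[.45,.1,0],loss='soft_l1'); print(r.x); print(f(r.x).reshape(-1,2).round(1))
p=r.x
for nm,P in dict(barA=[.035,0,.186],barB=[.085,0,.186],grip=[.06,0,.17],nearW=[-.065-.045,0,.042],post=[.115,0,.094],armtipL=[.025,.017,.11],armtipR=[.025,-.017,.11]).items():
    w=jig2w(p,P); print(nm,w.round(4),'top z',((proj(t,w)[0]-T)*4).round(0),'side z',((proj(s,w)[0]-S)*4).round(0))
w=pix2z(t,np.array(z(206,459,T)),.042);print('batten near end top edge',w)
E
```

```text
[0.56261928 0.11855503 0.05664947]
[[ 0.9  6. ]
 [ 0.4  5.5]
 [ 0.8 -0.6]
 [ 0.2  0.1]
 [-0.6  0.6]
 [-0.3  0.2]
 [-1.2  1.8]
 [-0.4  0.2]]
barA [[0.5976 0.1205 0.186 ]] top z [167. 193.] side z [316. 143.]
barB [[0.6475 0.1234 0.186 ]] top z [164. 114.] side z [238. 135.]
grip [[0.6225 0.122  0.17  ]] top z [169. 161.] side z [278. 160.]
nearW [[0.4528 0.1123 0.042 ]] top z [206. 453.] side z [539. 342.]
post [[0.6774 0.1251 0.094 ]] top z [182. 114.] side z [204. 244.]
armtipL [[0.5866 0.1369 0.11  ]] top z [158. 240.] side z [330. 257.]
armtipR [[0.5885 0.103  0.11  ]] top z [210. 236.] side z [342. 224.]
batten near end top edge [0.44850528 0.1124    ]
```

```bash
python3 - <<'E'
from h import *
import pickle; s,t=pickle.load(open('cal.pkl','rb'))
z=lambda u,v,o:(o[0]+u/4,o[1]+v/4)
T=(220,125);S=(190,170)
pts=[(t,[-.15,.055,0],z(133,520,T)),(t,[-.15,-.055,0],z(291,509,T)),(t,[.15,.055,.02],z(116,108,T)),(t,[.15,-.055,.02],z(268,95,T)),
(s,[-.15,.055,0],z(590,452,S)),(s,[-.15,-.055,.02],z(605,318,S)),(s,[.15,.055,.02],z(143,370,S)),(s,[.15,.055,0],z(143,398,S)),
(t,[.025,.017,.11],z(158,241,T)),(t,[.025,-.017,.11],z(208,239,T)),(s,[.025,.017,.098],z(333,265,S)),(s,[.035,.007,.152],z(319,188,S)),(s,[.085,.007,.152],z(243,181,S))]
f=lambda p:np.concatenate([proj(c,jig2w(p,P))[0]-uv for c,P,uv in pts])
r=least_squares(f,[.45,.1,0],loss='soft_l1'); print(r.x); print(f(r.x).reshape(-1,2).round(1))
p=r.x
for nm,P in dict(grip=[.06,0,.17],homeend=[-.065,0,.03]).items(): print(nm,jig2w(p,P).round(4))
a=pix2z(t,np.array(z(206,459,T)),.042);print(a)
for P in ([-.065-.045,0,.042],[-.065-.05,0,.042],[-.065-.05,.02,.042]): print((proj(t,jig2w(p,P))[0]-T)*4,(proj(s,jig2w(p,P))[0]-S)*4)
E
```

```text
[0.56137826 0.11819138 0.05300556]
[[ 1.3  0.3]
 [ 0.6  0.6]
 [ 1.  -0.3]
 [ 0.6  0.6]
 [-0.2  0.7]
 [ 0.2  0.3]
 [-0.7  1.6]
 [ 0.1  0. ]
 [ 0.3  0.1]
 [ 0.7 -0.2]
 [-0.1  1.5]
 [-0.4  1.3]
 [-0.6  0.9]]
grip [[0.6213 0.1214 0.17  ]]
homeend [[0.4965 0.1147 0.03  ]]
[0.44850528 0.1124    ]
[206.09880587 454.57600655] [540.77300815 342.52263282]
[206.41047508 461.87028826] [548.26330157 343.39412209]
[177.25007126 463.67370752] [544.69790171 364.07018598]
```

```bash
cat >> h.py <<'E'
JP=(0.5614,0.1182,0.053)
def go(target,yaw=None):
    o=robot.get_obs(); M=R.from_euler('xyz',o['ee_rot'])
    d=M.inv().apply(np.array(target)-o['tool_pos'])
    print('t',round(o['time'],2),'pos',o['tool_pos'].round(4),'rpy',np.degrees(o['ee_rot']).round(2),'F',o['wrist_force'].round(2),'T',o['wrist_torque'].round(3),'w',round(o['width'],4),'q6',o['joint_positions'][5].round(3))
    print('tool shift mm',(d*1000).round(1))
    if yaw is not None:
        v=(M.inv()*R.from_euler('xyz',[np.pi,0,yaw])).as_rotvec(degrees=True); print('rotvec deg',v.round(2))
E
python3 - <<'E'
from h import *
go([.41,.1102,.2],1.624)
E
```

```text
t 0.9 pos [0.1498 0.5292 0.2055] rpy [180.   -0.   74.2] F [-0.23 -0.13 -0.22] T [-0.038  0.001  0.036] w 0.0944 q6 -0.103
tool shift mm [-332.3  364.5    5.5]
rotvec deg [  0.    -0.   -18.85]
```

Call:
{"name": "jog_arm", "arguments": {"series": [{"x":-0.026,"y":0.0285},{"x":-0.026,"y":0.0285},{"x":-0.026,"y":0.0285},{"x":-0.026,"y":0.0285},{"x":-0.026,"y":0.0285},{"x":-0.026,"y":0.0285},{"x":-0.026,"y":0.0285},{"x":-0.026,"y":0.0285},{"x":-0.026,"y":0.0285},{"x":-0.026,"y":0.0285},{"x":-0.026,"y":0.0285},{"x":-0.026,"y":0.0285}], "claw": 0}}

```text
invalid input
```

```bash
python3 - <<'E'
from h import *
go([.41,.1102,.2],1.624)
E
```

```text
t 0.9 pos [0.1498 0.5292 0.2055] rpy [180.   -0.   74.2] F [-0.23 -0.13 -0.22] T [-0.038  0.001  0.036] w 0.0944 q6 -0.103
tool shift mm [-332.3  364.5    5.5]
rotvec deg [  0.    -0.   -18.85]
```

Call:
{"name": "jog_arm", "arguments": {"series": [{"x":-0.026,"y":0.0285,"z":0,"rx":0,"ry":0,"rz":0}], "claw": 0}}

```text
time: 0.98
tool_pos: [0.168, 0.4993, 0.2043]
ee_rot: [-3.139, -0.001, 1.301]
wrist_force: [0.9, -0.6, 0.9]
width: 0.0897
```

Call:
{"name": "jog_arm", "arguments": {"series": [{"x":-0.026,"y":0.0285,"z":0,"rx":0,"ry":0,"rz":0},{"x":-0.026,"y":0.0285,"z":0,"rx":0,"ry":0,"rz":0},{"x":-0.026,"y":0.0285,"z":0,"rx":0,"ry":0,"rz":0},{"x":-0.026,"y":0.0285,"z":0,"rx":0,"ry":0,"rz":0},{"x":-0.026,"y":0.0285,"z":0,"rx":0,"ry":0,"rz":0},{"x":-0.026,"y":0.0285,"z":0,"rx":0,"ry":0,"rz":0},{"x":-0.026,"y":0.0285,"z":0,"rx":0,"ry":0,"rz":0},{"x":-0.026,"y":0.0285,"z":0,"rx":0,"ry":0,"rz":0},{"x":-0.026,"y":0.0285,"z":0,"rx":0,"ry":0,"rz":0},{"x":-0.026,"y":0.0285,"z":0,"rx":0,"ry":0,"rz":0}], "claw": 0}}

```text
time: 1.82
tool_pos: [0.3795, 0.1608, 0.2044]
ee_rot: [3.139, -0.004, 1.313]
wrist_force: [1.2, 0.4, 0.0]
width: 0.0242
```

```bash
python3 - <<'E'
from h import *
go([.41,.1102,.2],1.624)
E
```

```text
t 1.82 pos [0.3795 0.1608 0.2044] rpy [179.84  -0.24  75.22] F [1.24 0.36 0.05] T [0.026 0.03  0.022] w 0.0242 q6 -1.051
tool shift mm [-41.2  42.4   4.3]
rotvec deg [  0.2   -0.22 -17.83]
```

Call:
{"name": "jog_arm", "arguments": {"series": [{"x":-0.02,"y":0.021,"z":0,"rx":0,"ry":0,"rz":0},{"x":-0.02,"y":0.021,"z":0.02,"rx":0,"ry":0,"rz":-6},{"x":0,"y":0,"z":0.03,"rx":0,"ry":0,"rz":-6},{"x":0,"y":0,"z":0.03,"rx":0,"ry":0,"rz":-6},{"x":0,"y":0,"z":0.03,"rx":0,"ry":0,"rz":0},{"x":0,"y":0,"z":0,"rx":0,"ry":0,"rz":0}], "claw": 0}}

```text
time: 2.32
tool_pos: [0.4189, 0.1, 0.095]
ee_rot: [3.124, -0.001, 1.626]
wrist_force: [-1.5, -0.1, -1.0]
width: 0.0001
```

```bash
python3 - <<'E'
from h import *
go([.41,.1102,.029],1.624)
E
```

```text
t 2.32 pos [0.4189 0.1    0.095 ] rpy [ 1.7901e+02 -4.0000e-02  9.3180e+01] F [-1.54 -0.11 -0.98] T [0.007 0.093 0.014] w 0.0001 q6 -1.524
tool shift mm [10.6 -9.5 65.8]
rotvec deg [ 0.99 -0.04  0.13]
```

Call:
{"name": "jog_arm", "arguments": {"series": [{"x":0.005,"y":-0.005,"z":0.02,"rx":0.5,"ry":0,"rz":0},{"x":0.005,"y":-0.0045,"z":0.02,"rx":0.4,"ry":0,"rz":0},{"x":0,"y":0,"z":0.015,"rx":0,"ry":0,"rz":0},{"x":0,"y":0,"z":0,"rx":0,"ry":0,"rz":0}], "claw": 0}}

```text
time: 2.65
tool_pos: [0.4112, 0.1101, 0.0424]
ee_rot: [3.136, -0.001, 1.624]
wrist_force: [-1.0, -0.0, -0.2]
width: 0.0006
```

```bash
python3 - <<'E'
from h import *
go([.41,.1102,.029],1.624)
go([.488,.1143,.029],1.624)
E
```

```text
t 2.65 pos [0.4112 0.1101 0.0424] rpy [ 1.797e+02 -6.000e-02  9.307e+01] F [-0.97 -0.02 -0.24] T [0.096 0.015 0.015] w 0.0006 q6 -1.497
tool shift mm [ 0.2 -1.2 13.4]
rotvec deg [ 0.3  -0.06  0.02]
t 2.65 pos [0.4112 0.1101 0.0424] rpy [ 1.797e+02 -6.000e-02  9.307e+01] F [-0.97 -0.02 -0.24] T [0.096 0.015 0.015] w 0.0006 q6 -1.497
tool shift mm [ 0.1 76.9 13.8]
rotvec deg [ 0.3  -0.06  0.02]
```

Go down, then push with tool +y (along the channel), first 60 mm.

Call:
{"name": "jog_arm", "arguments": {"series": [{"x":0,"y":0,"z":0.007,"rx":0.2,"ry":0,"rz":0},{"x":0,"y":0,"z":0.006,"rx":0,"ry":0,"rz":0},{"x":0,"y":0,"z":0,"rx":0,"ry":0,"rz":0},{"x":0,"y":0.01,"z":0,"rx":0,"ry":0,"rz":0},{"x":0,"y":0.01,"z":0,"rx":0,"ry":0,"rz":0},{"x":0,"y":0.01,"z":0,"rx":0,"ry":0,"rz":0},{"x":0,"y":0.008,"z":0,"rx":0,"ry":0,"rz":0},{"x":0,"y":0.008,"z":0,"rx":0,"ry":0,"rz":0},{"x":0,"y":0.007,"z":0,"rx":0,"ry":0,"rz":0},{"x":0,"y":0.006,"z":0,"rx":0,"ry":0,"rz":0},{"x":0,"y":0,"z":0,"rx":0,"ry":0,"rz":0}], "claw": 0}}

```text
time: 3.57
tool_pos: [0.4827, 0.1145, 0.0371]
ee_rot: [3.129, -0.002, 1.624]
wrist_force: [-0.9, 0.2, -0.3]
width: 0.0001
```

```bash
python3 - <<'E'
from h import *
go([.488,.1143,.029],1.624)
s=cams.snapshot('side'); save(s,'side1')
a=cv2.imread('pics/side1.png')[170:310,190:360]; cv2.imwrite('pics/side1z.png',cv2.resize(a,None,fx=4,fy=4,interpolation=cv2.INTER_CUBIC))
E
```

```text
t 3.57 pos [0.4827 0.1145 0.0371] rpy [ 1.7925e+02 -1.1000e-01  9.3060e+01] F [-0.95  0.24 -0.32] T [-0.01  -0.06  -0.004] w 0.0001 q6 -1.507
tool shift mm [-0.5  5.2  8.1]
rotvec deg [ 0.75 -0.11  0.01]
```

View pics/side1z.png

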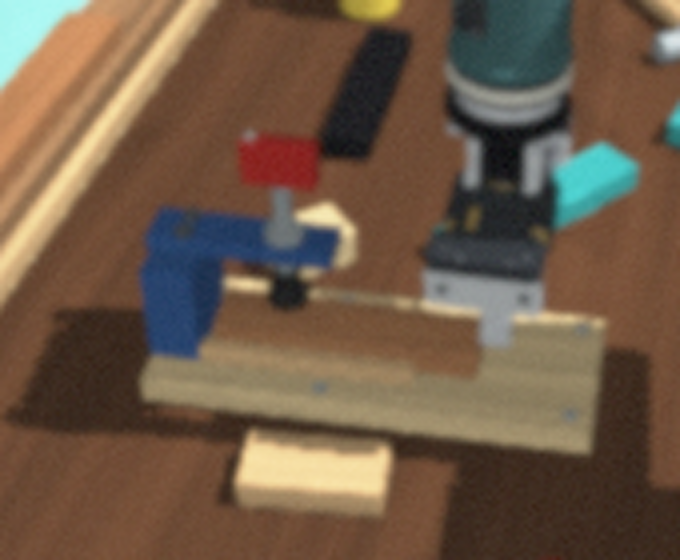

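The finger is on the batten end and the far end still has a few mm to go. I'll lower slightly and continue in small steps until the stop is felt.

Call:
{"name": "jog_arm", "arguments": {"series": [{"x":0,"y":-0.001,"z":0.006,"rx":0.4,"ry":0,"rz":0},{"x":0,"y":0,"z":0.001,"rx":0.3,"ry":0,"rz":0},{"x":0,"y":0.003,"z":0.0005,"rx":0,"ry":0,"rz":0},{"x":0,"y":0.003,"z":0.0005,"rx":0,"ry":0,"rz":0},{"x":0,"y":0.002,"z":0,"rx":0,"ry":0,"rz":0}], "claw": 0}}

```text
time: 4.03
tool_pos: [0.4871, 0.115, 0.028]
ee_rot: [-3.136, -0.002, 1.625]
wrist_force: [-3.4, -0.3, 2.4]
width: 0.0004
```

```bash
python3 - <<'E'
from h import *
go([.488,.1143,.031],1.624)
E
```

```text
t 4.03 pos [0.4871 0.115  0.028 ] rpy [-1.797e+02 -1.100e-01  9.309e+01] F [-3.41 -0.27  2.36] T [ 0.001  0.436 -0.02 ] w 0.0004 q6 -1.508
tool shift mm [-0.7  0.9 -3. ]
rotvec deg [-0.3  -0.11  0.04]
```

Call:
{"name": "jog_arm", "arguments": {"series": [{"x":0,"y":0.002,"z":0,"rx":0,"ry":0,"rz":0},{"x":0,"y":0.002,"z":0,"rx":0,"ry":0,"rz":0}], "claw": 0}}

```text
time: 4.2
tool_pos: [0.4885, 0.1151, 0.028]
ee_rot: [-3.129, -0.002, 1.625]
wrist_force: [-10.1, -0.4, 9.1]
width: 0.0007
```

```bash
python3 - <<'E'
from h import *
go([.488,.1143,.031],1.624)
E
```

```text
t 4.2 pos [0.4885 0.1151 0.028 ] rpy [-1.7931e+02 -9.0000e-02  9.3110e+01] F [-10.05  -0.37   9.11] T [-0.126  1.856  0.028] w 0.0007 q6 -1.509
tool shift mm [-0.7 -0.6 -3. ]
rotvec deg [-0.69 -0.09  0.06]
```

Call:
{"name": "jog_arm", "arguments": {"series": [{"x":0,"y":0.002,"z":-0.001,"rx":0,"ry":0,"rz":0},{"x":0,"y":0.002,"z":0,"rx":0,"ry":0,"rz":0}], "claw": 0}}

```text
time: 4.37
tool_pos: [0.4884, 0.1149, 0.0278]
ee_rot: [-3.119, -0.001, 1.625]
wrist_force: [-6.3, -0.8, 6.6]
width: 0.0003
```

```bash
python3 - <<'E'
from h import *
go([.488,.1143,.031],1.624)
s=cams.snapshot('side'); save(s,'side2')
a=cv2.imread('pics/side2.png')[170:310,190:360]; cv2.imwrite('pics/side2z.png',cv2.resize(a,None,fx=4,fy=4,interpolation=cv2.INTER_CUBIC))
for P in ([-.065,.02,.042],[-.065,.02,.02],[-.069,.02,.042]): print((proj(s,jig2w(JP,P))[0]-(190,170))*4)
E
```

```text
t 4.37 pos [0.4884 0.1149 0.0278] rpy [-1.7871e+02 -5.0000e-02  9.3120e+01] F [-6.31 -0.78  6.6 ] T [-0.063  1.194 -0.002] w 0.0003 q6 -1.509
tool shift mm [-0.6 -0.5 -3.2]
rotvec deg [-1.29 -0.05  0.08]
[468.91393263 355.10491482]
[468.47465119 379.5083154 ]
[474.94359405 355.82258427]
```

View pics/side2z.png

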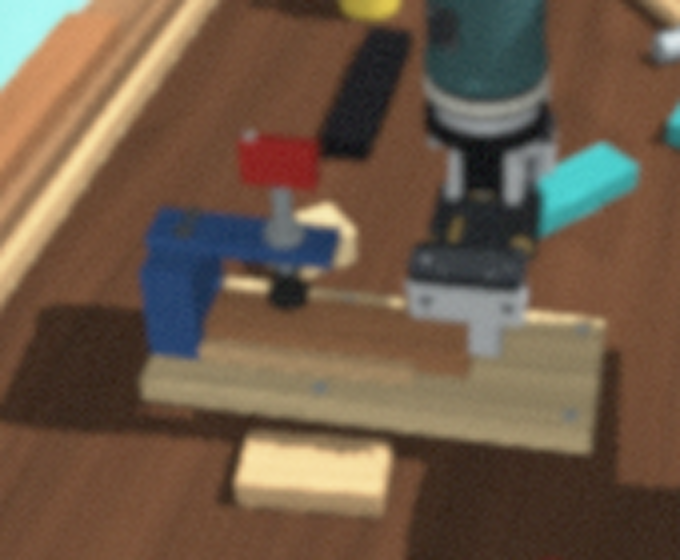

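Call:
{"name": "jog_arm", "arguments": {"series": [{"x":0,"y":0.003,"z":-0.001,"rx":-0.6,"ry":0,"rz":0},{"x":0,"y":0.003,"z":-0.001,"rx":-0.6,"ry":0,"rz":0},{"x":0,"y":0.003,"z":-0.001,"rx":-0.2,"ry":0,"rz":0}], "claw": 0}}

```text
time: 4.67
tool_pos: [0.4884, 0.1149, 0.0278]
ee_rot: [-3.122, -0.0, 1.626]
wrist_force: [-7.5, -0.7, 2.9]
width: 0.0002
```

```bash
python3 - <<'E'
from h import *
go([.488,.1143,.031],1.624)
E
```

```text
t 4.67 pos [0.4884 0.1149 0.0278] rpy [-1.7886e+02 -1.0000e-02  9.3150e+01] F [-7.53 -0.72  2.93] T [-7.700e-02  1.323e+00  1.000e-03] w 0.0002 q6 -1.509
tool shift mm [-0.6 -0.5 -3.2]
rotvec deg [-1.14 -0.01  0.11]
```

Call:
{"name": "jog_arm", "arguments": {"series": [{"x":0,"y":-0.01,"z":0,"rx":0,"ry":0,"rz":0},{"x":0,"y":-0.015,"z":0,"rx":-0.5,"ry":0,"rz":0},{"x":0,"y":0,"z":-0.03,"rx":-0.5,"ry":0,"rz":0},{"x":0,"y":0,"z":-0.04,"rx":0,"ry":0,"rz":0},{"x":0,"y":0,"z":-0.04,"rx":0,"ry":0,"rz":0},{"x":0,"y":0,"z":-0.04,"rx":0,"ry":0,"rz":0},{"x":0,"y":0,"z":-0.04,"rx":0,"ry":0,"rz":0},{"x":0,"y":0,"z":-0.01,"rx":0,"ry":0,"rz":0},{"x":0,"y":0,"z":0,"rx":0,"ry":0,"rz":0}]}}

```text
time: 5.42
tool_pos: [0.4623, 0.113, 0.2309]
ee_rot: [-3.137, 0.001, 1.626]
wrist_force: [0.0, 0.2, -0.4]
width: 0.0003
```

```bash
python3 - <<'E'
from h import *
go([.6213,.1214,.215],1.624)
E
```

```text
t 5.42 pos [0.4623 0.113  0.2309] rpy [-1.7976e+02  5.0000e-02  9.3140e+01] F [ 0.02  0.16 -0.43] T [0.026 0.005 0.058] w 0.0003 q6 -1.505
tool shift mm [ -0.3 159.3  15.2]
rotvec deg [-0.24  0.05  0.09]
```

```bash
python3 - <<'E'
from h import *
t=cams.snapshot('top'); save(t,'top3'); s=cams.snapshot('side'); save(s,'side3')
a=cv2.imread('pics/side3.png')[195:285,215:325]; b=cv2.imread('pics/top3.png')[130:240,230:330]
f=lambda a:cv2.resize(a,(400,400*a.shape[0]//a.shape[1]),interpolation=cv2.INTER_CUBIC)
a,b=f(a),f(b);h=max(len(a),len(b));c=np.zeros((h,800,3),np.uint8);c[:len(a),:400]=a;c[:len(b),400:]=b
cv2.imwrite('pics/c3.png',c)
E
```

```text
(no output)
```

View pics/c3.png

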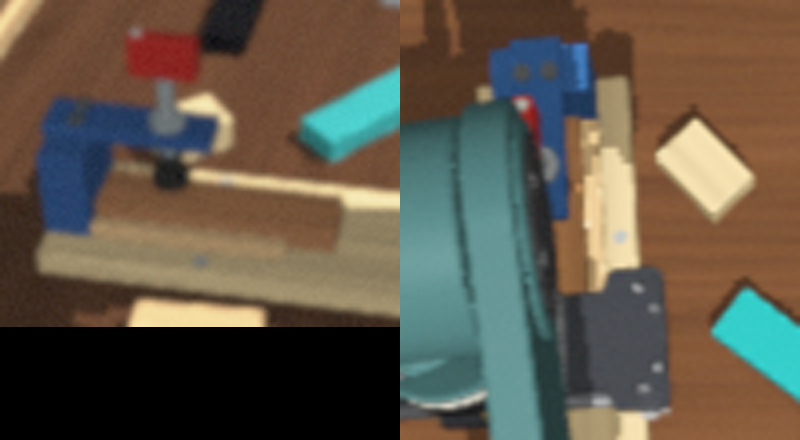

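The batten's near end is at about (309,250) in side3, and its far end reaches the blue post. The stall position, TCP plus 8 mm of half finger, gives 0.4965, which is the predicted home. On to the knob.

Call:
{"name": "jog_arm", "arguments": {"series": [{"x":0,"y":0.02,"z":0,"rx":0,"ry":0,"rz":0},{"x":0,"y":0.03,"z":0,"rx":0,"ry":0,"rz":0},{"x":0,"y":0.03,"z":0,"rx":0,"ry":0,"rz":0},{"x":0,"y":0.03,"z":0,"rx":0,"ry":0,"rz":0},{"x":0,"y":0.03,"z":0,"rx":0,"ry":0,"rz":0},{"x":0,"y":0.01,"z":0,"rx":0,"ry":0,"rz":0},{"x":0,"y":0,"z":0,"rx":0,"ry":0,"rz":0},{"x":0,"y":0,"z":0,"rx":0,"ry":0,"rz":0}], "claw": 0.7}}

```text
time: 6.18
tool_pos: [0.609, 0.1205, 0.1998]
ee_rot: [-3.098, 0.003, 1.626]
wrist_force: [0.6, 1.0, 0.3]
width: 0.0502
```

```bash
python3 - <<'E'
from h import *
go([.6213,.1214,.200],1.624)
E
```

```text
t 6.18 pos [0.609  0.1205 0.1998] rpy [-177.48    0.18   93.16] F [0.64 1.   0.34] T [ 0.046 -0.018  0.048] w 0.0502 q6 -1.521
tool shift mm [ 0.2 12.3 -0.7]
rotvec deg [-2.52  0.18  0.11]
```

Call:
{"name": "jog_arm", "arguments": {"series": [{"x":0,"y":0.006,"z":-0.002,"rx":-1.2,"ry":0.1,"rz":0},{"x":0,"y":0.006,"z":-0.002,"rx":-1.2,"ry":0,"rz":0},{"x":0,"y":0,"z":0,"rx":0,"ry":0,"rz":0},{"x":0,"y":0,"z":0,"rx":0,"ry":0,"rz":0}], "claw": 0.7}}

```text
time: 6.52
tool_pos: [0.6181, 0.1211, 0.1993]
ee_rot: [-3.135, 0.002, 1.626]
wrist_force: [0.6, -0.0, 0.2]
width: 0.0654
```

```bash
python3 - <<'E'
from h import *
go([.6213,.1214,.151],1.624)
s=cams.snapshot('side'); save(s,'side4')
a=cv2.imread('pics/side4.png')[150:290,190:360]; cv2.imwrite('pics/side4z.png',cv2.resize(a,None,fx=4,fy=4,interpolation=cv2.INTER_CUBIC))
E
```

```text
t 6.52 pos [0.6181 0.1211 0.1993] rpy [-1.7964e+02  9.0000e-02  9.3180e+01] F [ 0.63 -0.03  0.22] T [-0.002 -0.018  0.044] w 0.0654 q6 -1.522
tool shift mm [ 0.2  3.6 48.2]
rotvec deg [-0.36  0.09  0.13]
```

View pics/side4z.png

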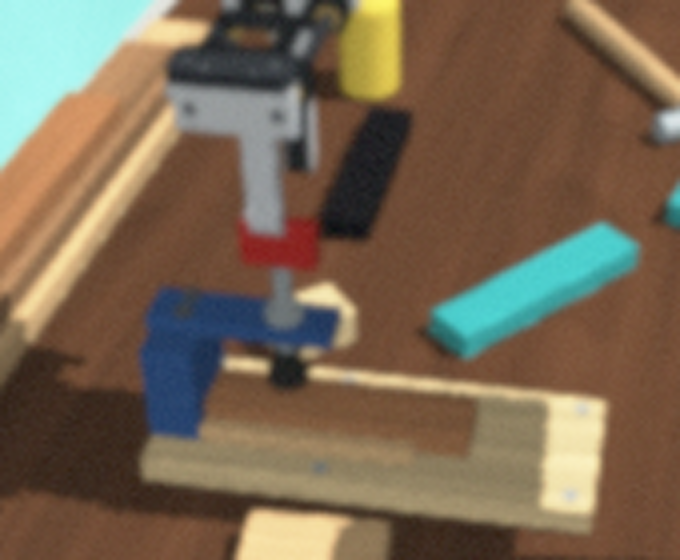

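Call:
{"name": "jog_arm", "arguments": {"series": [{"x":0,"y":0.003,"z":0.012,"rx":-0.3,"ry":0,"rz":0},{"x":0,"y":0,"z":0.012,"rx":0,"ry":0,"rz":0},{"x":0,"y":0,"z":0.012,"rx":0,"ry":0,"rz":0},{"x":0,"y":0,"z":0.006,"rx":0,"ry":0,"rz":0},{"x":0,"y":0,"z":0,"rx":0,"ry":0,"rz":0},{"x":0,"y":0,"z":0,"rx":0,"ry":0,"rz":0}], "claw": 0.6}}

```text
time: 7.07
tool_pos: [0.6202, 0.1216, 0.1585]
ee_rot: [3.137, 0.001, 1.627]
wrist_force: [0.5, 0.3, -0.4]
width: 0.0565
```

```bash
python3 - <<'E'
from h import *
go([.6213,.1214,.151],1.624)
E
```

```text
t 7.07 pos [0.6202 0.1216 0.1585] rpy [1.7972e+02 7.0000e-02 9.3220e+01] F [ 0.51  0.35 -0.36] T [ 0.036 -0.025  0.028] w 0.0565 q6 -1.522
tool shift mm [-0.3  1.   7.5]
rotvec deg [0.28 0.07 0.17]
```

Call:
{"name": "jog_arm", "arguments": {"series": [{"x":0,"y":0.001,"z":0.006,"rx":0.2,"ry":0,"rz":0.1},{"x":0,"y":0,"z":0.001,"rx":0,"ry":0,"rz":0},{"x":0,"y":0,"z":0,"rx":0,"ry":0,"rz":0}], "claw": 0.4}}

```text
time: 7.32
tool_pos: [0.6216, 0.1217, 0.1515]
ee_rot: [3.14, 0.001, 1.625]
wrist_force: [-0.6, 0.5, -0.4]
width: 0.0402
```

```bash
python3 - <<'E'
from h import *
go([.6213,.1214,.151],1.624)
E
```

```text
t 7.32 pos [0.6216 0.1217 0.1515] rpy [1.7989e+02 7.0000e-02 9.3110e+01] F [-0.61  0.52 -0.44] T [ 0.044  0.022 -0.009] w 0.0402 q6 -1.521
tool shift mm [-0.3 -0.4  0.5]
rotvec deg [0.11 0.07 0.06]
```

Well placed. Close.

Call:
{"name": "jog_arm", "arguments": {"series": [{"x":0,"y":0,"z":0,"rx":0,"ry":0,"rz":0},{"x":0,"y":0,"z":0,"rx":0,"ry":0,"rz":0},{"x":0,"y":0,"z":0,"rx":0,"ry":0,"rz":0},{"x":0,"y":0,"z":0,"rx":0,"ry":0,"rz":0},{"x":0,"y":0,"z":0,"rx":0,"ry":0,"rz":0},{"x":0,"y":0,"z":0,"rx":0,"ry":0,"rz":0}], "claw": 0}}

```text
time: 7.82
tool_pos: [0.6222, 0.1227, 0.1523]
ee_rot: [3.138, -0.001, 1.626]
wrist_force: [0.3, -0.9, -0.4]
width: 0.0138
```

```bash
python3 - <<'E'
from h import *
go([.6213,.1214,.151],1.624)
E
```

```text
t 7.82 pos [0.6222 0.1227 0.1523] rpy [ 1.798e+02 -4.000e-02  9.316e+01] F [ 0.26 -0.89 -0.45] T [-0.014 -0.046  0.066] w 0.0138 q6 -1.521
tool shift mm [-1.2 -1.   1.2]
rotvec deg [ 0.2  -0.04  0.11]
```

Call:
{"name": "jog_arm", "arguments": {"series": [{"x":0,"y":0,"z":0.0004,"rx":0,"ry":0,"rz":3.6},{"x":0,"y":0,"z":0.0004,"rx":0,"ry":0,"rz":3.6},{"x":0,"y":0,"z":0.0004,"rx":0,"ry":0,"rz":3.6}]}}

```text
time: 8.07
tool_pos: [0.6222, 0.1228, 0.1511]
ee_rot: [3.138, -0.001, 1.432]
wrist_force: [-0.4, 0.3, -0.0]
width: 0.014
```

```bash
python3 - <<'E'
from h import *
go([.6213,.1214,.151],1.624)
E
```

```text
t 8.07 pos [0.6222 0.1228 0.1511] rpy [ 1.798e+02 -5.000e-02  8.205e+01] F [-0.43  0.31 -0.  ] T [0.055 0.044 0.198] w 0.014 q6 -1.327
tool shift mm [-1.5 -0.7  0.1]
rotvec deg [  0.2   -0.03 -11.  ]
```

Call:
{"name": "jog_arm", "arguments": {"series": [{"x":0,"y":0,"z":0.0006,"rx":0,"ry":0,"rz":6},{"x":0,"y":0,"z":0.0006,"rx":0,"ry":0,"rz":6},{"x":0,"y":0,"z":0.0006,"rx":0,"ry":0,"rz":6},{"x":0,"y":0,"z":0.0006,"rx":0,"ry":0,"rz":6},{"x":0,"y":0,"z":0.0006,"rx":0,"ry":0,"rz":6}]}}

```text
time: 8.48
tool_pos: [0.6224, 0.1231, 0.1479]
ee_rot: [3.138, -0.003, 0.886]
wrist_force: [0.4, 0.8, -0.4]
width: 0.0135
```

```bash
python3 - <<'E'
from h import *
go([.6213,.1214,.151],1.624)
E
```

```text
t 8.48 pos [0.6224 0.1231 0.1479] rpy [ 1.7981e+02 -1.6000e-01  5.0760e+01] F [ 0.44  0.78 -0.4 ] T [0.02  0.053 0.176] w 0.0135 q6 -0.78
tool shift mm [-2.   0.3 -3.1]
rotvec deg [  0.24  -0.08 -42.28]
```

Call:
{"name": "jog_arm", "arguments": {"series": [{"x":0,"y":0,"z":0.00065,"rx":0,"ry":0,"rz":6},{"x":0,"y":0,"z":0.00065,"rx":0,"ry":0,"rz":6},{"x":0,"y":0,"z":0.00065,"rx":0,"ry":0,"rz":6},{"x":0,"y":0,"z":0.00065,"rx":0,"ry":0,"rz":6},{"x":0,"y":0,"z":0.00065,"rx":0,"ry":0,"rz":6},{"x":0,"y":0,"z":0.0004,"rx":0,"ry":0,"rz":3.6}]}}

```text
time: 8.98
tool_pos: [0.6227, 0.1233, 0.1441]
ee_rot: [3.139, -0.005, 0.271]
wrist_force: [0.3, -0.1, -0.7]
width: 0.0137
```

```bash
cat > st.py <<'E'
from h import *
for i in range(1):
    o=robot.get_obs(); th=1.626-o['ee_rot'][2]
    print('t',round(o['time'],2),'th',th.round(3),'sink',((.1523-o['tool_pos'][2])*1e3).round(2),'exp',(6*th).round(2),'F',o['wrist_force'].round(2),'T',o['wrist_torque'].round(3),'pos',o['tool_pos'].round(4),'tilt',np.degrees(o['ee_rot'])[:2].round(2),'w',o['width'].round(4))
E
python3 st.py
```

```text
Traceback (most recent call last):
  File "st.py", line 4, in <module>
    print('t',round(o['time'],2),'th',th.round(3),'sink',((.1523-o['tool_pos'][2])*1e3).round(2),'exp',(6*th).round(2),'F',o['wrist_force'].round(2),'T',o['wrist_torque'].round(3),'pos',o['tool_pos'].round(4),'tilt',np.degrees(o['ee_rot'])[:2].round(2),'w',o['width'].round(4))
                                                                                                                                                                                                                                                                 ^^^^^^^^^^^^^^^^
AttributeError: 'float' object has no attribute 'round'
```

Call:
{"name": "jog_arm", "arguments": {"series": [{"x":0,"y":0,"z":0.0006,"rx":0,"ry":0,"rz":6},{"x":0,"y":0,"z":0.0006,"rx":0,"ry":0,"rz":5},{"x":0,"y":0,"z":0.0004,"rx":0,"ry":0,"rz":3.6}]}}

```text
time: 9.23
tool_pos: [0.6229, 0.1233, 0.1425]
ee_rot: [3.14, -0.006, 0.005]
wrist_force: [0.1, 0.4, -0.2]
width: 0.0138
```

```bash
sed -i "s/o\['width'\].round(4)/round(o['width'],4)/" st.py; python3 st.py
```

```text
t 9.23 th 1.621 sink 9.79 exp 9.73 F [ 0.06  0.43 -0.2 ] T [-0.086  0.101  0.186] pos [0.6229 0.1233 0.1425] tilt [179.92  -0.32] w 0.0138
```

Call:
{"name": "jog_arm", "arguments": {"series": [{"x":0,"y":0,"z":0.0004,"rx":0,"ry":0,"rz":3.6},{"x":0,"y":0,"z":0.0004,"rx":0,"ry":0,"rz":3.6}]}}

```text
time: 9.4
tool_pos: [0.6229, 0.1234, 0.1417]
ee_rot: [3.141, -0.006, -0.127]
wrist_force: [1.2, 1.1, 0.2]
width: 0.014
```

```bash
python3 st.py
```

```text
t 9.4 th 1.753 sink 10.55 exp 10.52 F [1.25 1.13 0.15] T [0.003 0.143 0.163] pos [0.6229 0.1234 0.1417] tilt [179.95  -0.34] w 0.014
```

Call:
{"name": "jog_arm", "arguments": {"series": [{"x":0,"y":0,"z":0.0004,"rx":0,"ry":0,"rz":3.6}]}}

```text
time: 9.48
tool_pos: [0.623, 0.1233, 0.1414]
ee_rot: [3.141, -0.006, -0.192]
wrist_force: [1.5, -0.6, -1.2]
width: 0.0141
```

```bash
python3 st.py
```

```text
t 9.48 th 1.818 sink 10.94 exp 10.91 F [ 1.55 -0.64 -1.16] T [0.013 0.151 0.216] pos [0.623  0.1233 0.1414] tilt [179.96  -0.35] w 0.0141
```

Call:
{"name": "jog_arm", "arguments": {"series": [{"x":0,"y":0,"z":0.0004,"rx":0,"ry":0,"rz":3.6},{"x":0,"y":0,"z":0.0004,"rx":0,"ry":0,"rz":3.6}]}}

```text
time: 9.65
tool_pos: [0.6231, 0.1233, 0.1405]
ee_rot: [3.142, -0.006, -0.324]
wrist_force: [0.2, 1.6, -0.1]
width: 0.0135
```

```bash
python3 st.py
```

```text
t 9.65 th 1.95 sink 11.76 exp 11.7 F [ 0.23  1.65 -0.14] T [-0.083  0.238  0.181] pos [0.6231 0.1233 0.1405] tilt [179.99  -0.36] w 0.0135
```

Call:
{"name": "jog_arm", "arguments": {"series": [{"x":0,"y":0,"z":0.0004,"rx":0,"ry":0,"rz":3.6},{"x":0,"y":0,"z":0.0004,"rx":0,"ry":0,"rz":3.6}]}}

```text
time: 9.82
tool_pos: [0.6232, 0.1233, 0.1398]
ee_rot: [-3.141, -0.006, -0.455]
wrist_force: [1.1, 0.9, -0.7]
width: 0.0136
```

```bash
python3 st.py
```

```text
t 9.82 th 2.081 sink 12.53 exp 12.48 F [ 1.08  0.89 -0.67] T [0.011 0.257 0.232] pos [0.6232 0.1233 0.1398] tilt [-179.97   -0.37] w 0.0136
```

Call:
{"name": "jog_arm", "arguments": {"series": [{"x":0,"y":0,"z":0.0004,"rx":0,"ry":0,"rz":3.6}]}}

```text
time: 9.9
tool_pos: [0.6232, 0.1232, 0.1394]
ee_rot: [-3.141, -0.006, -0.52]
wrist_force: [0.2, 0.7, -0.6]
width: 0.0142
```

```bash
python3 st.py
```

```text
t 9.9 th 2.146 sink 12.93 exp 12.88 F [ 0.18  0.65 -0.57] T [0.028 0.2   0.243] pos [0.6232 0.1232 0.1394] tilt [-179.95   -0.37] w 0.0142
```

Call:
{"name": "jog_arm", "arguments": {"series": [{"x":0,"y":0,"z":0.0004,"rx":0,"ry":0,"rz":3.6}]}}

```text
time: 9.98
tool_pos: [0.6233, 0.1232, 0.139]
ee_rot: [-3.14, -0.007, -0.586]
wrist_force: [0.8, 0.4, -0.1]
width: 0.014
```

```bash
python3 st.py
```

```text
t 9.98 th 2.212 sink 13.31 exp 13.27 F [ 0.78  0.36 -0.14] T [0.071 0.245 0.261] pos [0.6233 0.1232 0.139 ] tilt [-179.93   -0.37] w 0.014
```

Call:
{"name": "jog_arm", "arguments": {"series": [{"x":0,"y":0,"z":0.0004,"rx":0,"ry":0,"rz":3.6}]}}

```text
time: 10.07
tool_pos: [0.6233, 0.1232, 0.1386]
ee_rot: [-3.14, -0.006, -0.652]
wrist_force: [1.0, 0.7, -0.0]
width: 0.0138
```

```bash
python3 st.py;  python3 - <<'E'
from h import *
s=cams.snapshot('side'); save(s,'side5')
a=cv2.imread('pics/side5.png')[180:280,210:320]; cv2.imwrite('pics/side5z.png',cv2.resize(a,None,fx=6,fy=6,interpolation=cv2.INTER_CUBIC))
E
python3 st.py
```

```text
t 10.07 th 2.278 sink 13.71 exp 13.67 F [ 0.99  0.71 -0.01] T [0.062 0.263 0.17 ] pos [0.6233 0.1232 0.1386] tilt [-179.92   -0.37] w 0.0138
t 10.12 th 2.28 sink 13.77 exp 13.68 F [1.02 0.36 0.09] T [0.074 0.216 0.053] pos [0.6233 0.1232 0.1385] tilt [-179.91   -0.37] w 0.0139
```

View pics/side5z.png

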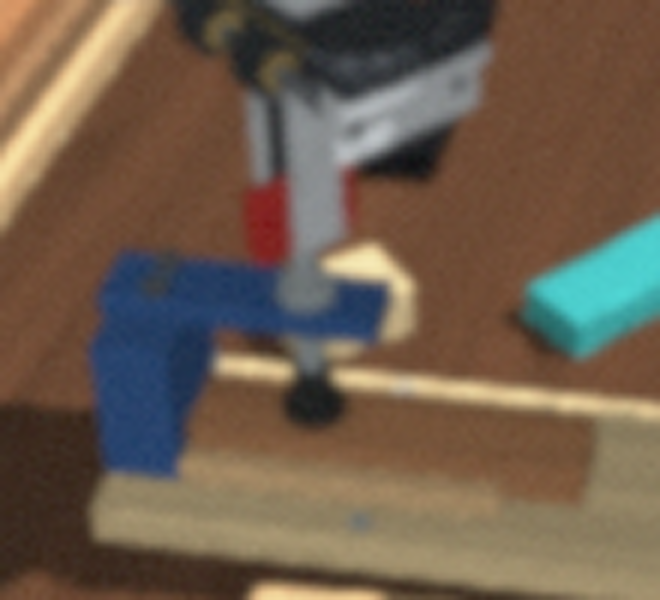

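The picture shows the foot at about (262,247), low over the batten, and the knob still gripped. Torque and Fz show no landing yet.

Call:
{"name": "jog_arm", "arguments": {"series": [{"x":0,"y":0,"z":0.0004,"rx":0,"ry":0,"rz":3.6},{"x":0,"y":0,"z":0.0004,"rx":0,"ry":0,"rz":3.6}]}}

```text
time: 10.28
tool_pos: [0.6233, 0.1232, 0.1378]
ee_rot: [-3.139, -0.006, -0.781]
wrist_force: [0.9, 0.2, -0.8]
width: 0.0136
```

```bash
python3 st.py
```

```text
t 10.28 th 2.407 sink 14.49 exp 14.44 F [ 0.9   0.15 -0.85] T [0.066 0.236 0.195] pos [0.6233 0.1232 0.1378] tilt [-179.87   -0.36] w 0.0136
```

Call:
{"name": "jog_arm", "arguments": {"series": [{"x":0,"y":0,"z":0.0004,"rx":0,"ry":0,"rz":3.6},{"x":0,"y":0,"z":0.0004,"rx":0,"ry":0,"rz":3.6}]}}

```text
time: 10.45
tool_pos: [0.6234, 0.1231, 0.1371]
ee_rot: [-3.139, -0.006, -0.909]
wrist_force: [1.3, -0.2, -0.1]
width: 0.0139
```

```bash
python3 st.py
```

```text
t 10.45 th 2.535 sink 15.25 exp 15.21 F [ 1.26 -0.16 -0.07] T [0.051 0.281 0.227] pos [0.6234 0.1231 0.1371] tilt [-179.83   -0.35] w 0.0139
```

Call:
{"name": "jog_arm", "arguments": {"series": [{"x":0,"y":0,"z":0.0004,"rx":0,"ry":0,"rz":3.6},{"x":0,"y":0,"z":0.0004,"rx":0,"ry":0,"rz":3.6}]}}

```text
time: 10.62
tool_pos: [0.6235, 0.123, 0.1367]
ee_rot: [-3.138, -0.006, -1.037]
wrist_force: [0.5, -0.4, 1.5]
width: 0.0135
```

```bash
python3 st.py
```

```text
t 10.62 th 2.663 sink 15.61 exp 15.98 F [ 0.55 -0.44  1.54] T [0.091 0.455 0.227] pos [0.6235 0.123  0.1367] tilt [-179.78   -0.34] w 0.0135
```

The sink now lags the turn by 0.4 mm and Fz is up, so the foot landed at about th = 2.59. From here I turn without moving down.

Call:
{"name": "jog_arm", "arguments": {"series": [{"x":0,"y":0,"z":0,"rx":0,"ry":0,"rz":2.5}]}}

```text
time: 10.7
tool_pos: [0.6235, 0.123, 0.1367]
ee_rot: [-3.138, -0.006, -1.082]
wrist_force: [1.8, -0.5, -1.5]
width: 0.0139
```

```bash
python3 st.py
```

```text
t 10.7 th 2.708 sink 15.6 exp 16.25 F [ 1.77 -0.51 -1.47] T [0.105 0.19  0.179] pos [0.6235 0.123  0.1367] tilt [-179.77   -0.33] w 0.0139
```

Call:
{"name": "jog_arm", "arguments": {"series": [{"x":0,"y":0,"z":0,"rx":0,"ry":0,"rz":2.5}]}}

```text
time: 10.78
tool_pos: [0.6235, 0.123, 0.1367]
ee_rot: [-3.137, -0.006, -1.126]
wrist_force: [0.4, 0.0, -0.9]
width: 0.0136
```

```bash
python3 st.py
```

```text
t 10.78 th 2.752 sink 15.63 exp 16.51 F [ 0.44  0.04 -0.85] T [0.096 0.277 0.209] pos [0.6235 0.123  0.1367] tilt [-179.76   -0.32] w 0.0136
```

Call:
{"name": "jog_arm", "arguments": {"series": [{"x":0,"y":0,"z":0,"rx":0,"ry":0,"rz":1.7}]}}

```text
time: 10.87
tool_pos: [0.6235, 0.1229, 0.1367]
ee_rot: [-3.137, -0.006, -1.156]
wrist_force: [0.6, 0.8, -1.0]
width: 0.0139
```

```bash
python3 st.py
```

```text
t 10.87 th 2.782 sink 15.62 exp 16.69 F [ 0.63  0.81 -1.02] T [0.142 0.338 0.29 ] pos [0.6235 0.1229 0.1367] tilt [-179.75   -0.32] w 0.0139
```

Call:
{"name": "jog_arm", "arguments": {"series": [{"x":0,"y":0,"z":0,"rx":0,"ry":0,"rz":1.7}]}}

```text
time: 10.95
tool_pos: [0.6235, 0.1229, 0.1367]
ee_rot: [-3.137, -0.005, -1.185]
wrist_force: [1.2, 1.0, -0.9]
width: 0.0144
```

```bash
python3 st.py
```

```text
t 10.95 th 2.811 sink 15.61 exp 16.87 F [ 1.17  0.96 -0.93] T [0.158 0.302 0.274] pos [0.6235 0.1229 0.1367] tilt [-179.75   -0.31] w 0.0144
```

Call:
{"name": "jog_arm", "arguments": {"series": [{"x":0,"y":0,"z":0,"rx":0,"ry":0,"rz":1.7}]}}

```text
time: 11.03
tool_pos: [0.6235, 0.1229, 0.1366]
ee_rot: [-3.137, -0.005, -1.214]
wrist_force: [0.5, -0.2, -0.5]
width: 0.0137
```

```bash
python3 st.py
```

```text
t 11.03 th 2.84 sink 15.65 exp 17.04 F [ 0.53 -0.17 -0.46] T [0.081 0.267 0.277] pos [0.6235 0.1229 0.1366] tilt [-179.74   -0.3 ] w 0.0137
```

Torque (about 0.28 N m) and lag (1.44 mm) both give about 13–14.5 N. I'll release now.

Call:
{"name": "jog_arm", "arguments": {"series": [{"x":0,"y":0,"z":0,"rx":0,"ry":0,"rz":0},{"x":0,"y":0,"z":0,"rx":0,"ry":0,"rz":0},{"x":0,"y":0,"z":0,"rx":0,"ry":0,"rz":0},{"x":0,"y":0,"z":0,"rx":0,"ry":0,"rz":0},{"x":0,"y":0,"z":0,"rx":0,"ry":0,"rz":0},{"x":0,"y":0,"z":0,"rx":0,"ry":0,"rz":0}], "claw": 0.5}}

```text
time: 11.53
tool_pos: [0.6238, 0.1221, 0.1374]
ee_rot: [-3.137, -0.007, -1.21]
wrist_force: [0.6, -0.3, -0.1]
width: 0.0467
```

```bash
python3 st.py; python3 - <<'E'
from h import *
s=cams.snapshot('side'); save(s,'side6');t=cams.snapshot('top'); save(t,'top6')
a=cv2.imread('pics/side6.png')[180:280,210:320]; b=cv2.imread('pics/top6.png')[110:220,210:330]
f=lambda a:cv2.resize(a,(400,400*a.shape[0]//a.shape[1]),interpolation=cv2.INTER_CUBIC)
a,b=f(a),f(b);h=max(len(a),len(b));c=np.zeros((h,800,3),np.uint8);c[:len(a),:400]=a;c[:len(b),400:]=b
cv2.imwrite('pics/c6.png',c)
E
```

```text
t 11.53 th 2.836 sink 14.93 exp 17.02 F [ 0.62 -0.33 -0.06] T [-0.024  0.186  0.053] pos [0.6238 0.1221 0.1374] tilt [-179.71   -0.4 ] w 0.0467
```

View pics/c6.png

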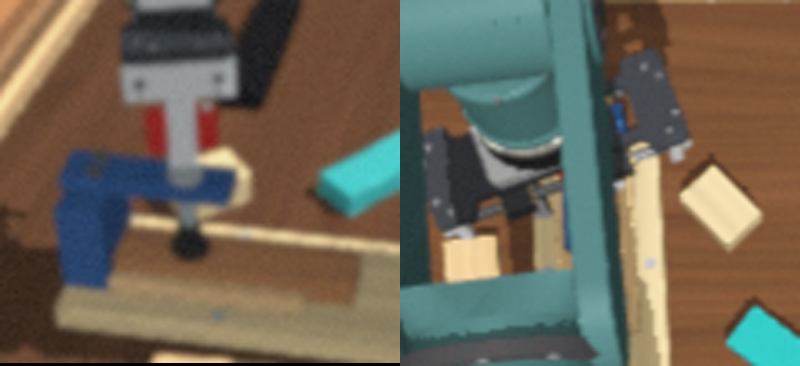

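Call:
{"name": "jog_arm", "arguments": {"series": [{"x":0,"y":0,"z":-0.01,"rx":0,"ry":0,"rz":0},{"x":0,"y":0,"z":-0.02,"rx":0,"ry":0,"rz":0},{"x":0,"y":0,"z":-0.03,"rx":0,"ry":0,"rz":0},{"x":0,"y":0,"z":-0.03,"rx":0,"ry":0,"rz":0},{"x":0,"y":0,"z":-0.02,"rx":0,"ry":0,"rz":0},{"x":0,"y":0,"z":0,"rx":0,"ry":0,"rz":0},{"x":0,"y":0,"z":0,"rx":0,"ry":0,"rz":0},{"x":0,"y":0,"z":0,"rx":0,"ry":0,"rz":0}], "claw": 0.5}}

```text
time: 12.3
tool_pos: [0.6219, 0.1225, 0.2534]
ee_rot: [-3.139, -0.007, -1.209]
wrist_force: [-0.5, -0.8, -0.8]
width: 0.0465
```

```bash
python3 st.py; python3 - <<'E'
from h import *
s=cams.snapshot('side'); save(s,'side7')
a=cv2.imread('pics/side7.png')[150:290,190:360]; cv2.imwrite('pics/side7z.png',cv2.resize(a,None,fx=4,fy=4,interpolation=cv2.INTER_CUBIC))
E
```

```text
t 12.3 th 2.835 sink -101.07 exp 17.01 F [-0.46 -0.75 -0.84] T [-0.077  0.177  0.027] pos [0.6219 0.1225 0.2534] tilt [-179.83   -0.37] w 0.0465
```

View pics/side7z.png

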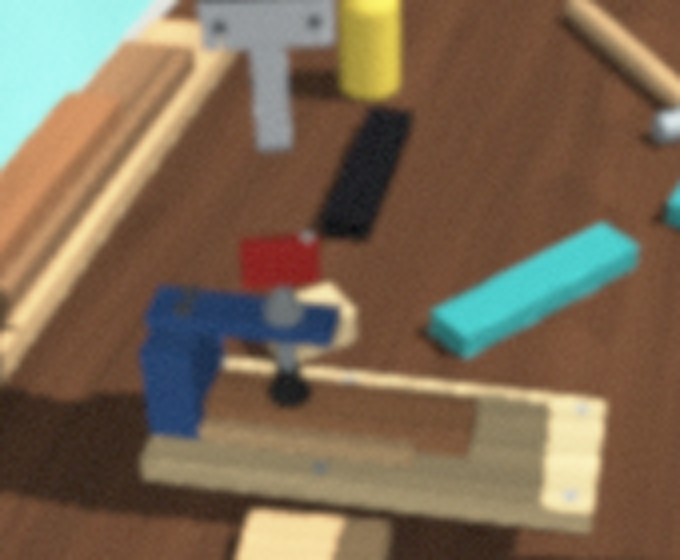

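The knob is free and half a turn on (red bar at about (260,215) in side7), the foot is on the batten, and the batten end is where it was. As an independent check on the clamping force, I measure how far the arm bent in the images.

```bash
python3 - <<'E'
from h import *
import pickle
S,_=pickle.load(open('cal.pkl','rb'))
g=lambda n:cv2.imread(f'pics/{n}.png',0).astype(np.float32)
a,b=g('side4'),g('side7')
def ecc(x0,y0,x1,y1):
    W=np.eye(2,3,dtype=np.float32)
    cc,W=cv2.findTransformECC(a[y0:y1,x0:x1],b[y0-4:y1+4,x0-4:x1+4],np.array([[1,0,4],[0,1,4]],np.float32),cv2.MOTION_TRANSLATION,(3,100,1e-5),None,3)
    return round(float(cc),3),W[:,2]-4
print('armtip',ecc(262,222,278,240)); print('armroot',ecc(224,218,246,232)); print('post',ecc(222,232,246,262)); print('static batten/jig',ecc(300,244,345,285))
p=proj(S,jig2w(JP,[[.04,.017,.11],[.04,.017,.111]]));print('px per mm',p[1]-p[0])
E
```

```text
armtip (0.962, array([-0.10756063, -0.28037   ], dtype=float32))
armroot (0.994, array([-0.11560822, -0.3371942 ], dtype=float32))
post (0.996, array([-0.17497349,  0.07891941], dtype=float32))
static batten/jig (0.998, array([0.07105684, 0.04986858], dtype=float32))
px per mm [-0.01821703 -0.30337417]
```

The arm shows about 1.1–1.4 mm of upward bend, so 11–14 N, which agrees with the other readings. Handing in.

```bash
python3 -c "
from bench import ticket; print(ticket.close_job())"
```

```text
the job is handed in; nothing more can be done
None
```

The batten is home against the blue stop, the foot clamps it with an estimated 11–14.5 N, and the knob is released. I handed the job in at about 12.4 s.

- **Batten:** I pushed it about 48 mm until it stalled at 7–10 N. The stall point matched the predicted home position to within about 1 mm. The near end looked the same in the last side picture, though it read about 1–2 px (up to 4 mm) off in some views, which is near the limit of the cameras.
- **Knob:** I turned it 2.84 rad clockwise in one grip, moving down 6 mm per rad. The landing was felt at about 2.6 rad, when the knob stopped sinking. I then turned about 0.25 rad more without moving down.
- **Clamping force:** Three rough estimates agree:
  - Turning torque rose from about 0.20 to 0.28 N m, which gives about 13 N. Single readings scatter by about ±0.04 N m.
  - The knob lagged its sink by 1.44 mm, which gives about 14.4 N.
  - The pictures show the arm bent up by 1.1–1.4 mm, which gives about 11–14 N.
- **Release:** The gripper was opened and raised well clear of the knob, with wrist forces near zero. The last side picture shows the knob free and the foot on the batten.
- **Bystanders:** I saw no contact with them, but I did not measure their positions at the end.

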